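# Scan a screw canister at the code reader

### The arm

A 7-joint arm with a two-finger parallel gripper is mounted at the origin on a cart in front of the work surface, level with it; the furniture and walls round the work are solid. World frame = base frame: x ahead of the robot, y to its left, z up, the work surface at z = 0. Lengths are in m, angles in rad, forces in N, time in s.
With the tool pointing down it reaches from about 0.4 to 0.925 m from the base axis. Payload 5.6 kg.
Tool frame: the origin (TCP) lies midway between the tips of the shut fingers; the grasp point (between the pads) lies 19 mm behind it; z points along the fingers, y is the direction in which the jaws open and shut (so a half turn about z gives the same grasp; the last joint's range is limited). The gripper opens to 85 mm and grips with 20 to 120 N. Pads are 22 mm wide; open, the fingers measure 114 mm over their backs; the gripper's body (76 mm by 85 mm) begins 54 mm behind the grasp point. The pads swing forward as they close: fully open they stand 13 mm farther back than shut.
Start: joints at [1.228, 0.468, -0.012, 1.603, 0.006, 1.071, -0.056], TCP at [0.192, -0.621, 0.231] pointing down, gripper open.
Joint ranges: [-2.53, 2.53], [-0.31, 2.02], [-1.57, 1.55], [0.28, 2.44], [-1.29, 4.43], [0.15, 1.84], [-2.92, 2.92]. Speed limits (rad/s): [2.57, 2.57, 3.14, 3.14, 3.14, 3.14, 3.14].

### API

Orientations are given as a unit quaternion [w, x, y, z].
In Python, from station import monitor, grab_frame, camera_model, robot gives the robot as it stands.
- The arm moves only by the tool jog_arm, never from a script. Its argument "targets" is a list of rows, each a list of 3 entries, a list of its own where there are three numbers: the shift along the tool's x, y, z in mm, then the turn, a rotation vector about the tool's x, y, z in rad, then the closure, from 0 (fully open) to 1 (shut). In form: [[[x, y, z], [rx, ry, rz], jaw], ...]. A call has exactly 8 rows; each row shifts and turns the commanded pose from where the row before left it, along the tool's axes as they then stand; what a row does not reach is not made up. A row lasts 1/10 s, in which the tool goes at most 50 mm and 8.59 degrees, less where a joint would pass 70% of its speed; a pose out of reach is approached as far as the arm can. A call with a gripper value outside its range is refused whole. The fingers move at their own pace and stop on an object; "grip_force" is the grip in N (left out, the last holds). Time passes only in rows, so rows that do not move let the fingers close, or fill a call up. It gives the time, the measured TCP pose, the force and the opening at its end, in the units of the state.
- monitor.get_obs(): the state, without advancing time (a new reading comes with each control period).
- grab_frame(name): name is "side" or "top"; returns the picture (420x560x3 uint8, red, green, blue); there is no depth.
- camera_model(name): a dict with "fov_y" (degrees; the focal length in pixels is half the picture's height over the tangent of half this angle, whatever the lens; pixels are square), "cx", "cy" (the principal point, pixels), "T" (4x4, takes a point from camera to world coordinates). Camera axes: x right, y up, looking along -z (the intrinsics and any distortion apply to the point x, -y, -z); pixel columns grow to the right and rows downward; lengths in m; the calibration is good to about 2 mm. A picture is of the moment at which its call begins. camera_model takes no time and is no camera call.
- robot.job_done(): hands the job in, once; it reports no verdict.
The state is a dict: "t": time; "joint_pos": joint angles; "joint_vel": joint speeds; "tau": joint torques, N m; "ee_pos": TCP position; "orientation": TCP orientation; "force": force on the tool from outside, world axes, zero at the start; "torque": the same for the moment, N m; "grip_width": opening from 0.0 (shut) to 1.0 (fully open).
Only numpy, scipy, OpenCV 4.12 (cv2) and the standard library are available. Lean on these libraries where they do the work, as an engineer would, in place of code of your own. Each camera call takes 0.05 s, during which the arm holds its last target. There are 200 camera calls.

### The job

Book the shorter of the two metal canisters in at the code reader: set it down gently, upright and centred on the reader's round rubber pad, turned so that its label faces straight into the reader's window. Let go of it, then push the scan button on top of the reader fully down and release it, leaving the canister standing as it was. Do not tip the canister over, and leave the tall canister, the sanding block and the tape measure where they are.

Things in the scene. Friction and masses are not known exactly. Their poses are not given: they have to be found in the camera images.
- canister: The shorter canister, loose, 0.3 kg: metal can 60 mm wide; dark lid 63 mm wide, its top 78 mm up; central round black knob 32 mm wide, 78 to 112 mm up (to grip from above, any yaw). The label, a white plate with black bars 34 x 46 mm, stands out 3 mm on the -x side; a 10 mm wide clasp lies 2 mm high on the lid's rim above it. Origin: centre of the underside; z up; the label faces along its own -x.
- canister_label (a point): Centre of the short canister's label, on its face: 33.5 mm from the canister's axis, 35 mm above its underside.
- tall_canister: The taller canister, a bystander: same make, diameter, knob and label, but 45 mm taller (can 115 mm, knob top 157 mm above the underside). Loose. Origin: centre of the underside.
- reader: Code reader, fixed: dark base plate 225 x 100 mm, 10 mm thick, with a round rubber pad at one end and a grey box (85 deep, 86 wide, top 99 mm above the bench) at the other. Origin: on the bench under the pad's centre; +x points from the pad to the box. The plate runs from x = -55 to 170 mm, the box from 75 to 160 mm; the dark window is in the box's face towards the pad.
- reader_pad (a point): Centre of the top of the round pad (70 mm in diameter, its top 12.5 mm above the bench). The canister has to stand here.
- reader_window (a point): Centre of the reader's window, a dark pane 50 x 36 mm in a light metal frame 62 x 50 mm, on the box's face, 73.5 mm from the pad's centre along the reader's +x and 50 mm above the bench; it looks along the reader's -x over the pad.
- scan_button (a joint): Travel of the round scan button on top of the reader's box: 0 released, 0.006 m fully down. It springs back; about 5 N holds it fully down.
- scan_button_top (a point): Centre of the top of the metal scan button's cap (28 mm in diameter), on top of the box 117.5 mm from the pad's centre along the reader's +x; press it straight down.
- sanding_block: Cork sanding block, 64 x 107 x 31 mm, a loose bystander. Origin: centre of the underside.
- tape_measure: Tape measure, 71 x 87 x 36 mm, a loose bystander. Origin: centre of the underside.
There are look-alikes about, which are no part of the job. What is shaped like the canister but red is not meant.

How it is judged:
On the way, in this order (a step that is already met when the one before it is completed fails the run):
1. The short canister stands upright and centred on the pad with its label facing the window, and the fingers have let go of it (horizontal distance between canister and reader_pad below 0.012 m and z of canister in the frame of reader_pad below 0.004 m and angle between canister's own z axis and vertical below 0.06 rad and angle between the x axis of canister and the x axis of reader, either way round below 0.2 rad and x of canister_label in the frame of reader above 0.015 m and linear speed of canister below 0.02 m/s and contact force between the fingers and canister below 0.1 N), for 0.2 s.
2. The scan button is pushed down at least 4.5 mm of its 6 mm while the canister stands so (horizontal distance between canister and reader_pad below 0.012 m and z of canister in the frame of reader_pad below 0.004 m and angle between canister's own z axis and vertical below 0.06 rad and angle between the x axis of canister and the x axis of reader, either way round below 0.2 rad and x of canister_label in the frame of reader above 0.015 m and linear speed of canister below 0.02 m/s and value of joint scan_button above 0.0045 m), for 0.05 s.
At the end, for the whole second after the job is handed in: The short canister stands at rest on the pad, released, within 12 mm of the pad's centre (underside within 4 mm of its top), upright within 0.06 rad, its label facing the window within 0.2 rad, and the scan button is up again (under 1.5 mm) (all of step 1 and value of joint scan_button below 0.0015 m); the robot touches nothing.
It fails at once if The short canister is tipped over (more than 0.6 rad from upright) (angle between canister's own z axis and vertical above 0.6 rad).
It fails at once if The canister is dropped or rammed onto the reader (over 45 N) (contact force between canister and reader above 45 N).
It fails at once if The tall canister is moved more than 30 mm or tipped (distance of tall_canister from where it was at the start of the episode above 0.03 m or angle between tall_canister's own z axis and vertical above 0.6 rad).
It fails at once if The sanding block or the tape measure is moved more than 30 mm (distance of any of sanding_block, tape_measure from where it was at the start of the episode above 0.03 m).
It also fails if it takes over 48 s, if anything falls off the work surface, if the arm or the gripper's body presses on something with over 40 N, if the wrist force passes 120 N, or if a joint passes its speed limit or range.

## Working session

There is one attempt and no reset: what is moved stays moved. The work goes in short steps, Python scripts to look and compute and a tool call to move; the robot and the scene stay as the last step left them, time stands still between calls to the robot, and variables do not carry over. Pictures are saved under pics/ and viewed, about 8 in all and at most 12, crops included, and the job is handed in when it is done.

Besides the shell and the picture viewer there is one more tool, called after "Request:" as name(argument=value, ...), one argument or row to a line, values as JSON. jog_arm: Moves the arm, as the interface text tells. Its arguments: {"type":"object","properties":{"targets":{"type":"array","items":{"type":"array"}},"grip_force":{"type":"number"}},"required":["targets"]}

```bash
mkdir -p pics
python3 - <<'E'
from station import monitor, grab_frame, camera_model, robot
import cv2,numpy as np
for n in("side","top"):
    im=grab_frame(n);cv2.imwrite(f"pics/{n}0.png",im[:,:,::-1]);c=camera_model(n);print(n,{k:(np.round(v,4).tolist()) if k!='lens' else v for k,v in c.items() if not isinstance(v,str)},[v for v in c.values() if isinstance(v,str)])
o=monitor.get_obs();print(o)
E
```

```text
side {'fov_y': 45.4847, 'cx': 277.681, 'cy': 207.4936, 'T': [[-0.9807, 0.0741, -0.181, 0.2426], [-0.1938, -0.4907, 0.8495, 1.1906], [-0.0259, 0.8682, 0.4956, 0.8369], [0.0, 0.0, 0.0, 1.0]]} []
top {'fov_y': 49.2885, 'cx': 272.0627, 'cy': 200.9157, 'T': [[-0.0112, 0.9739, -0.2267, 0.2197], [-0.9999, -0.0115, 0.0003, -0.0235], [-0.0023, 0.2267, 0.974, 1.4506], [0.0, 0.0, 0.0, 1.0]]} []
{'t': 0.1, 'joint_pos': array([ 1.22802618,  0.46826874, -0.01164336,  1.60354533,  0.00597458,
        1.07140798, -0.05630465]), 'joint_vel': array([ 0.00098092,  0.00022146,  0.000119  , -0.0026522 , -0.00070288,
        0.00039993,  0.00092185]), 'tau': array([ 9.13867279e-04, -5.33515406e+01,  2.15457205e-02, -2.51965642e+01,
        1.14469705e-02,  4.29523032e-03,  5.24661615e-06]), 'ee_pos': array([ 0.19176154, -0.62053474,  0.2304411 ]), 'orientation': array([-7.81890599e-04,  9.88791294e-01,  1.49302182e-01, -1.56022728e-04]), 'force': array([ 0.56657319,  0.19745808, -0.39141423]), 'torque': array([-0.01278945,  0.02556862,  0.0488977 ]), 'grip_width': 1.0020698395590975}
```

View pics/side0.png

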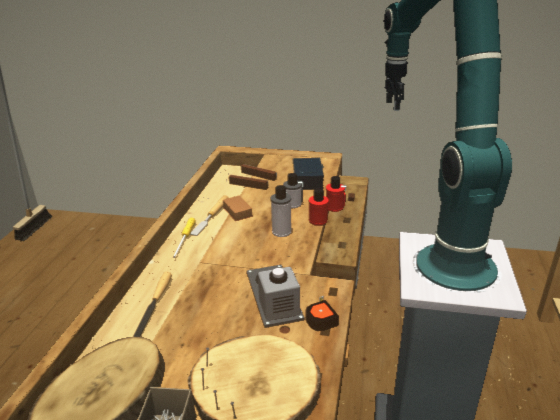

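View pics/top0.png

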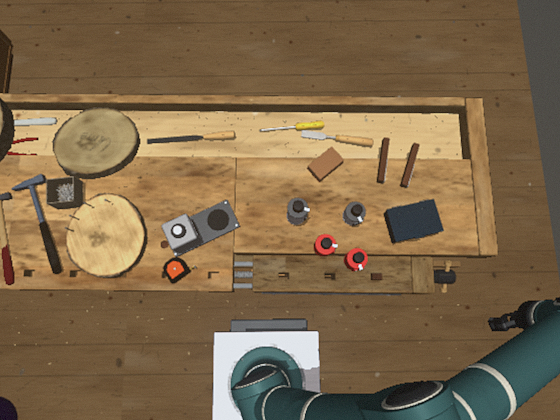

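The side view shows the grey canisters at (281,212), which is tall, and (293,190), which is short. The red look-alikes are at (318,208) and (336,195). In the top view the greys are at (298,210) and (354,213), the reds at (325,244) and (356,259), and the reader has its pad at (218,219) and button at (178,230). The grey at top (354,213) / side (293,190) should be the target, so I'll confirm it in one enlarged crop.

Run:
```python
import cv2,numpy as np
t=cv2.imread("pics/top0.png");s=cv2.imread("pics/side0.png")
a=cv2.resize(t[185:245,270:400],None,fx=6,fy=6,interpolation=cv2.INTER_CUBIC)[:, :780]
b=cv2.resize(t[190:260,150:250],(340,238),interpolation=cv2.INTER_CUBIC)
c=cv2.resize(s[165:245,255:355],(298,238),interpolation=cv2.INTER_CUBIC)
o=np.zeros((598,780,3),np.uint8);o[:360]=a;o[360:598,:340]=b;o[360:598,345:643]=c
cv2.imwrite("pics/crop0.png",o)
```

```text
(no output)
```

View pics/crop0.png

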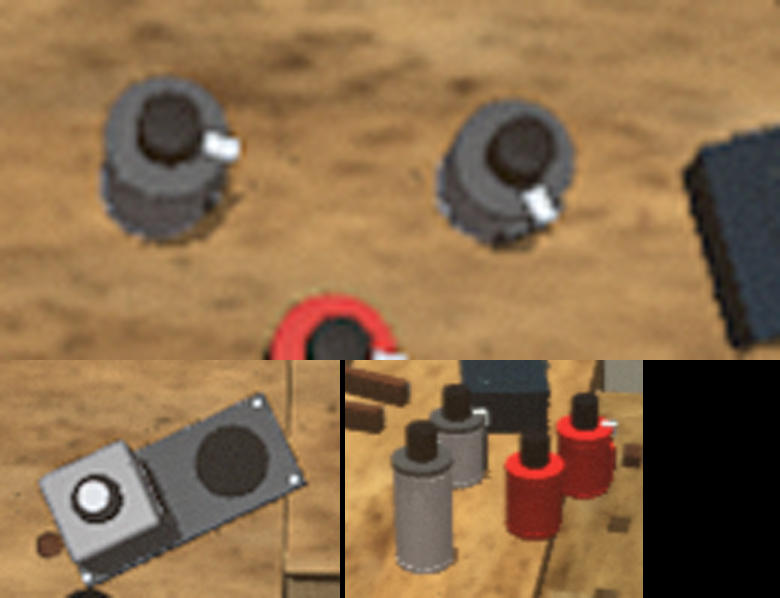

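The crop confirms it. The right grey can (top px about (356,210)) is clearly the shorter one, with its light clasp towards (360,219). The tall one is the left can (298,210). The pad is at (218.2,219.7) and the button at (177.1,230.3).

```bash
cat > h.py <<'E'
import numpy as np
from station import camera_model
def pix(n,u,v,z):
    c=camera_model(n);f=210/np.tan(np.radians(c["fov_y"]/2));T=np.array(c["T"])
    d=T[:3,:3]@np.array([(u-c["cx"])/f,-(v-c["cy"])/f,-1]);p=T[:3,3]
    return p+d*(z-p[2])/d[2]
def proj(n,P):
    c=camera_model(n);f=210/np.tan(np.radians(c["fov_y"]/2));T=np.array(c["T"])
    q=T[:3,:3].T@(np.array(P)-T[:3,3]);return np.array([c["cx"]-f*q[0]/q[2],c["cy"]+f*q[1]/q[2]])
E
python3 - <<'E'
from h import *
np.set_printoptions(precision=4,suppress=True)
pad=pix("top",218.2,219.7,.0125);bt=pix("top",177.1,230.3,.108)
lid=pix("top",355.67,210.8,.078);kn=pix("top",356.8,209.7,.112);cl=pix("top",360,219,.080)
tl=pix("top",270+165/6,185+140/6,.123);tk=pix("top",270+170/6,185+127/6,.157)
d=bt-pad;print("pad",pad,"btn",bt,"dist",np.hypot(*d[:2]),"yaw",np.arctan2(d[1],d[0]))
s=[pix("top",150+x/3.4,190+(y-360)/3.4,.01) for x,y in((257,403),(294,480),(87,578))]
print(s,np.linalg.norm(s[0]-s[1]),np.linalg.norm(s[1]-s[2]),"yaw",np.arctan2(*(s[2]-s[1])[1::-1]))
print("lid",lid,"knob",kn,"clasp",cl,np.hypot(*(cl-kn)[:2]),"label dir",np.arctan2(*(cl-(kn+lid)/2)[1::-1]));print("tall",tl,tk)
for p in(pad,bt,lid,kn,tl,tk):print(proj("side",p))
E
```

```text
pad [0.4949 0.1489 0.0125] btn [0.446 0.259 0.108] dist 0.12044752163899834 yaw 1.988483961224695
[array([0.5511, 0.1262, 0.01  ]), array([0.4765, 0.0906, 0.01  ]), array([0.3867, 0.2817, 0.01  ])] 0.08265921090785734 0.21112576100337715 yaw 2.0100927382368954
lid [ 0.5052 -0.2795  0.078 ] knob [ 0.5014 -0.2767  0.112 ] clasp [ 0.4791 -0.291   0.08  ] 0.026473537245207693 label dir -2.6530048302911
tall [ 0.5053 -0.0991  0.123 ] [ 0.5044 -0.0997  0.157 ]
[268.6453 277.0273]
[277.6587 275.1366]
[291.8008 182.9288]
[292.6561 174.1844]
[281.3143 196.6067]
[281.407  186.4159]
```

The side-view reprojection of the knob, (292.7,174), matches where it is seen, (292,175). The reader sizes fit as well: pad to button measures 120 mm against 117.5 mm. The plan is to grip the knob at (0.503,-0.278), turn the can by -1.63 rad in world yaw, and place it at (0.495,0.149).

Request:
jog_arm(
  targets=[
    [[40, -24, 0], [0, 0, 0], 0],
    [[40, -24, 0], [0, 0, 0], 0],
    [[40, -24, 0], [0, 0, 0], 0],
    [[40, -24, 0], [0, 0, 0], 0],
    [[40, -24, 0], [0, 0, 0], 0],
    [[40, -24, 0], [0, 0, 0], 0],
    [[40, -24, 0], [0, 0, 0], 0],
    [[40, -24, 0], [0, 0, 0], 0],
  ],
  grip_force=40,
)

```text
t: 0.9
ee_pos: [0.4417, -0.3415, 0.2311]
orientation: [-0.0, 0.989, 0.149, -0.0]
force: [1.4, -0.6, 0.1]
grip_width: 0.999
```

Request:
jog_arm(
  targets=[
    [[40, -22, 0], [0, 0, 0], 0],
    [[38, -22, 0], [0, 0, 0], 0],
    [[0, 0, 0], [0, 0, -0.145], 0],
    [[0, 0, 0], [0, 0, -0.145], 0],
    [[0, 0, 0], [0, 0, -0.145], 0],
    [[0, 0, 0], [0, 0, -0.145], 0],
    [[0, 0, 0], [0, 0, -0.145], 0],
    [[0, 0, 0], [0, 0, -0.145], 0],
  ],
)

```text
t: 1.7
ee_pos: [0.5022, -0.2779, 0.2308]
orientation: [-0.0, 0.832, 0.555, -0.0]
force: [-0.4, -0.3, 0.2]
grip_width: 1.001
```

Request:
jog_arm(
  targets=[
    [[0, 0, 0], [0, 0, -0.145], 0],
    [[0, 0, 0], [0, 0, -0.145], 0],
    [[0, 0, 0], [0, 0, -0.145], 0],
    [[0, 0, 0], [0, 0, -0.145], 0],
    [[0, 0, 0], [0, 0, -0.145], 0],
    [[0, 0, 0], [0, 0, -0.145], 0],
    [[0, 0, 0], [0, 0, -0.145], 0],
    [[0, 0, 0], [0, 0, -0.1], 0],
  ],
)

```text
t: 2.5
ee_pos: [0.5021, -0.278, 0.2308]
orientation: [-0.0, 0.413, 0.911, 0.0]
force: [0.1, 0.3, 0.4]
grip_width: 1.002
```

```bash
cat >> h.py <<'E'
def state():
    from station import monitor
    np.set_printoptions(precision=4,suppress=True)
    o=monitor.get_obs();w,x,y,z=o["orientation"];phi=2*np.arctan2(y,x)
    print("t",o["t"],"pos",o["ee_pos"],"phi",phi,"q",o["orientation"],"J",o["joint_pos"],"F",o["force"],"g",o["grip_width"]);return o,phi
def tool(phi,dx,dy): # world xy shift -> tool mm
    return np.array([dx*np.cos(phi)+dy*np.sin(phi),dx*np.sin(phi)-dy*np.cos(phi)])*1000
E
python3 - <<'E'
from h import *
import cv2
from station import grab_frame
o,phi=state();print(tool(phi,*(np.array([.503,-.278])-o["ee_pos"][:2])))
s=grab_frame("side");t=grab_frame("top")
r=lambda im,a,b,c,d:cv2.resize(im[a:b,c:d,::-1],(390,390*(b-a)//(d-c)),interpolation=cv2.INTER_CUBIC)
cv2.imwrite("pics/above.png",np.hstack([r(s,110,230,230,350),r(t,160,280,290,410)]))
print(proj("side",o["ee_pos"]),proj("top",o["ee_pos"]))
E
```

```text
t 2.5 pos [ 0.5021 -0.278   0.2308] phi 2.289696912970944 q [-0.0005  0.4132  0.9106  0.0001] J [ 0.8979  0.4105 -0.5752  1.7639  0.2539  1.0427  0.9503] F [0.1246 0.2606 0.4468] g 1.0022867180017385
[-0.5669  0.6473]
[292.0838 140.3691] [364.9727 200.3988]
```

View pics/above.png

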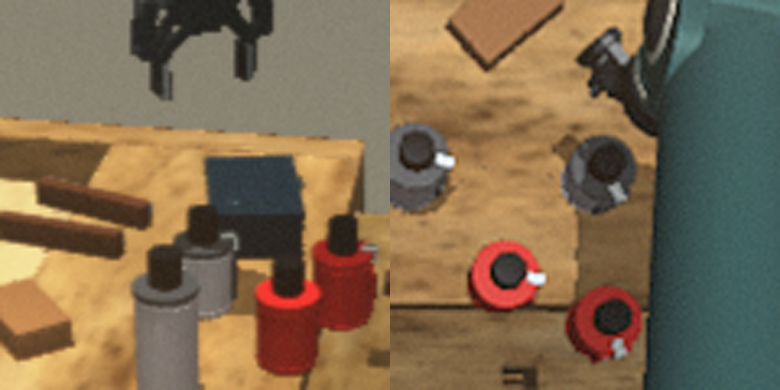

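The fingertip midpoint in the side view is at about column 292.5, in line with the knob at 292, so I'm descending. The TCP stops at z≈0.082 to keep the tips clear of the lid.

Request:
jog_arm(
  targets=[
    [[0, 0, 24], [0, 0, 0], 0],
    [[0, 0, 24], [0, 0, 0], 0],
    [[0, 0, 24], [0, 0, 0], 0],
    [[0, 0, 24], [0, 0, 0], 0],
    [[0, 0, 24], [0, 0, 0], 0],
    [[0, 0, 18], [0, 0, 0], 0],
    [[0, 0, 11], [0, 0, 0], 0],
    [[0, 0, 0], [0, 0, 0], 0],
  ],
)

```text
t: 3.4
ee_pos: [0.5015, -0.2776, 0.0808]
orientation: [-0.002, 0.416, 0.909, 0.0]
force: [-0.5, 0.6, 0.2]
grip_width: 1.0
```

Request:
jog_arm(
  targets=[
    [[0, 0, 0], [0, 0, 0], 0.3],
    [[0, 0, 0], [0, 0, 0], 0.5],
    [[0, 0, 0], [0, 0, 0], 0.6],
    [[0, 0, 0], [0, 0, 0], 0.7],
    [[0, 0, 0], [0, 0, 0], 0.8],
    [[0, 0, 0], [0, 0, 0], 1],
    [[0, 0, 0], [0, 0, 0], 1],
    [[0, 0, 0], [0, 0, 0], 1],
  ],
)

```text
t: 4.2
ee_pos: [0.5032, -0.2782, 0.0832]
orientation: [0.001, 0.415, 0.91, -0.0]
force: [0.5, 0.6, 6.1]
grip_width: 0.362
```

Request:
jog_arm(
  targets=[
    [[0, 0, 0], [0, 0, 0], 1],
    [[0, 0, 0], [0, 0, 0], 1],
    [[0, 0, -5], [0, 0, 0], 1],
    [[0, 0, -5], [0, 0, 0], 1],
    [[0, 0, -5], [0, 0, 0], 1],
    [[0, 0, -10], [0, 0, 0], 1],
    [[0, 0, 0], [0, 0, 0], 1],
    [[0, 0, 0], [0, 0, 0], 1],
  ],
)

```text
t: 5.0
ee_pos: [0.5026, -0.2782, 0.1077]
orientation: [0.0, 0.416, 0.91, -0.0]
force: [0.8, -0.3, -2.7]
grip_width: 0.361
```

It's gripped: the opening of 0.361 is about 31 mm (the knob is 32 mm), and -2.7 N matches the can's weight. Next I lift above the tall can and carry it over.

Request:
jog_arm(
  targets=[
    [[0, 0, -20], [0, 0, 0], 1],
    [[0, 0, -25], [0, 0, 0], 1],
    [[0, 0, -25], [0, 0, 0], 1],
    [[0, 0, -25], [0, 0, 0], 1],
    [[0, 0, -25], [0, 0, 0], 1],
    [[0, 0, -25], [0, 0, 0], 1],
    [[0, 0, -25], [0, 0, 0], 1],
    [[0, 0, -10], [0, 0, 0], 1],
  ],
)

```text
t: 5.8
ee_pos: [0.5033, -0.2782, 0.2894]
orientation: [0.002, 0.415, 0.91, -0.0]
force: [0.1, -0.3, -3.8]
grip_width: 0.364
```

Request:
jog_arm(
  targets=[
    [[12, 10, 0], [0, 0, 0], 1],
    [[20, 16, 0], [0, 0, 0], 1],
    [[24, 20, 0], [0, 0, 0], 1],
    [[24, 20, 0], [0, 0, 0], 1],
    [[24, 20, 0], [0, 0, 0], 1],
    [[24, 20, 0], [0, 0, 0], 1],
    [[24, 20, 0], [0, 0, 0], 1],
    [[24, 20, 0], [0, 0, 0], 1],
  ],
)

```text
t: 6.6
ee_pos: [0.4959, -0.0469, 0.2855]
orientation: [-0.002, 0.415, 0.91, -0.0]
force: [0.7, 0.2, -3.4]
grip_width: 0.361
```

Request:
jog_arm(
  targets=[
    [[24, 20, 0], [0, 0, 0], 1],
    [[24, 20, 0], [0, 0, 0], 1],
    [[24, 20, 0], [0, 0, 0], 1],
    [[24, 20, 0], [0, 0, 0], 1],
    [[24, 20, 0], [0, 0, 0], 1],
    [[20, 16, 0], [0, 0, 0], 1],
    [[12, 10, 0], [0, 0, 0], 1],
    [[0, 0, 0], [0, 0, 0.05], 1],
  ],
)

```text
t: 7.4
ee_pos: [0.4908, 0.1518, 0.2856]
orientation: [-0.002, 0.436, 0.9, -0.0]
force: [0.0, 0.2, -3.3]
grip_width: 0.362
```

Request:
jog_arm(
  targets=[
    [[0, 0, 0], [0, 0, 0.08], 1],
    [[0, 0, 0], [0, 0, 0.11], 1],
    [[0, 0, 0], [0, 0, 0.11], 1],
    [[0, 0, 0], [0, 0, 0.11], 1],
    [[0, 0, 0], [0, 0, 0.11], 1],
    [[0, 0, 0], [0, 0, 0.11], 1],
    [[0, 0, 0], [0, 0, 0.11], 1],
    [[0, 0, 0], [0, 0, 0.11], 1],
  ],
)

```text
t: 8.2
ee_pos: [0.4914, 0.1486, 0.2853]
orientation: [-0.001, 0.771, 0.637, -0.001]
force: [-0.6, -0.5, -3.3]
grip_width: 0.363
```

Request:
jog_arm(
  targets=[
    [[0, 0, 0], [0, 0, 0.11], 1],
    [[0, 0, 0], [0, 0, 0.11], 1],
    [[0, 0, 0], [0, 0, 0.11], 1],
    [[0, 0, 0], [0, 0, 0.11], 1],
    [[0, 0, 0], [0, 0, 0.11], 1],
    [[0, 0, 0], [0, 0, 0.11], 1],
    [[0, 0, 0], [0, 0, 0.07], 1],
    [[0, 0, 0], [0, 0, 0], 1],
  ],
)

```text
t: 9.0
ee_pos: [0.4915, 0.1486, 0.2855]
orientation: [-0.0, 0.947, 0.322, -0.002]
force: [-0.1, -0.6, -2.9]
grip_width: 0.362
```

Run:
```python
from h import *
import cv2
from station import grab_frame
o,phi=state();print(tool(phi,*(np.array([.495,.149])-o["ee_pos"][:2])))
s=grab_frame("side");t=grab_frame("top")
cv2.imwrite("pics/side1.png",s[:,:,::-1]);cv2.imwrite("pics/top1.png",t[:,:,::-1])
r=lambda im,a,b,c,d:cv2.resize(im[a:b,c:d,::-1],(390,390*(b-a)//(d-c)),interpolation=cv2.INTER_CUBIC)
cv2.imwrite("pics/above2.png",np.hstack([r(s,170,330,210,330),r(t,150,310,140,260)]))
print(proj("side",o["ee_pos"]),proj("top",o["ee_pos"]))
```

```text
t 9.0 pos [0.4915 0.1486 0.2855] phi 0.6558591775262979 q [-0.0002  0.9467  0.3221 -0.0016] J [ 0.1145  0.2348 -0.547   1.8409  0.135   1.106  -1.3964] F [-0.0723 -0.5611 -2.892 ] g 0.36196124938725377
[2.9964 1.7731]
[266.0824 186.2313] [206.0944 201.4518]
```

View pics/above2.png

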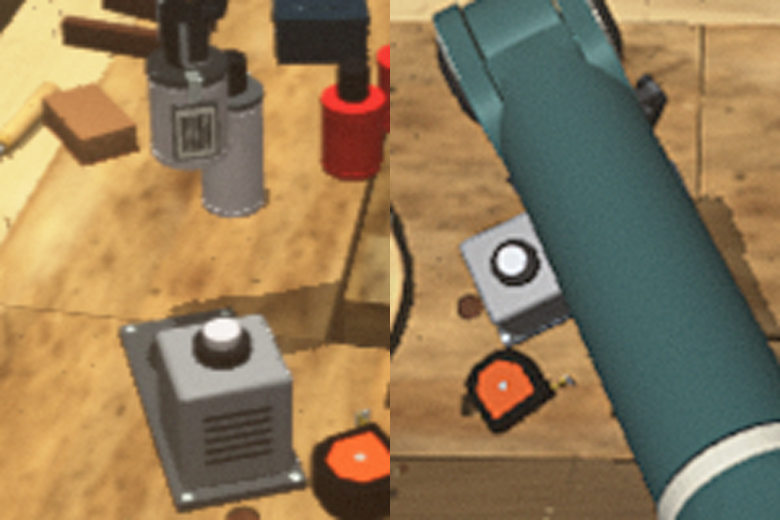

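In the side view the label shows towards the camera and reader at crop (195,130), with the can edges at about 150 and 228. I'll measure the label yaw and the can axis against the TCP more closely.

Run:
```python
from h import *
import cv2
s=cv2.imread("pics/side1.png");t=cv2.imread("pics/top0.png");s0=cv2.imread("pics/side0.png")
g=cv2.cvtColor(s,cv2.COLOR_BGR2GRAY)
for r in range(196,222,4):print(r,g[r,252:290].tolist())
c=np.array([.4915,.1486,.2025])
for psi in(1.7,1.85,2.0,2.15,2.3):
    L=c+[.0335*np.cos(psi),.0335*np.sin(psi),.035];tv=np.array([-np.sin(psi),np.cos(psi),0])*.017
    print(psi,proj("side",L),proj("side",L+tv)[0],proj("side",L-tv)[0],"clasp",proj("side",c+[.030*np.cos(psi),.03*np.sin(psi),.08]))
rt=np.array([-.98,-.194,0])*.03
print("edges at z35",proj("side",c+[0,0,.035]+rt),proj("side",c+[0,0,.035]-rt))
k=lambda im,a,b,c,d,w:cv2.resize(im[a:b,c:d],(w,w*(b-a)//(d-c)),interpolation=cv2.INTER_CUBIC)
A=k(s,180,230,245,295,390);B=k(s0,255,330,240,315,390)
cv2.imwrite("pics/z.png",np.hstack([A,B]))
```

```text
196 [186, 182, 178, 149, 147, 125, 100, 98, 84, 67, 63, 61, 60, 56, 59, 67, 107, 118, 112, 108, 76, 69, 82, 103, 113, 112, 100, 94, 58, 38, 37, 37, 39, 46, 88, 97, 100, 101]
200 [184, 166, 160, 141, 111, 106, 108, 111, 110, 112, 112, 113, 116, 115, 114, 112, 119, 114, 113, 111, 98, 103, 99, 94, 93, 95, 99, 99, 96, 96, 100, 101, 100, 102, 96, 97, 84, 66]
204 [174, 179, 178, 165, 124, 112, 115, 114, 112, 114, 98, 78, 112, 126, 129, 129, 125, 124, 125, 125, 126, 126, 120, 124, 85, 92, 99, 96, 98, 95, 89, 91, 102, 115, 116, 140, 118, 105]
208 [166, 175, 178, 177, 131, 110, 117, 114, 113, 110, 107, 82, 103, 100, 66, 70, 80, 78, 77, 56, 91, 80, 68, 112, 87, 79, 95, 100, 104, 112, 119, 118, 111, 114, 111, 108, 106, 105]
212 [146, 173, 179, 179, 137, 110, 114, 114, 112, 112, 110, 75, 92, 119, 81, 89, 88, 78, 92, 74, 73, 77, 63, 109, 89, 86, 94, 100, 112, 120, 117, 118, 113, 113, 111, 107, 108, 103]
216 [113, 178, 195, 187, 156, 169, 139, 118, 112, 110, 110, 84, 93, 122, 92, 99, 100, 94, 99, 106, 121, 121, 119, 122, 97, 85, 116, 120, 114, 119, 124, 120, 116, 110, 113, 106, 106, 104]
220 [190, 179, 160, 157, 165, 171, 167, 143, 120, 116, 110, 111, 110, 113, 114, 116, 115, 115, 119, 116, 111, 110, 112, 106, 112, 121, 123, 123, 123, 120, 122, 120, 121, 114, 112, 110, 105, 105]
1.7 [265.64559207 210.52442658] 272.7300604720333 258.5751894621536 clasp [265.05144938 193.2361612 ]
1.85 [267.74343492 210.46784452] 274.8257649438302 260.6490147742652 clasp [266.9608076  193.18433423]
2.0 [269.81924325 210.25496134] 276.72943343491727 262.8719315786154 clasp [268.85058342 192.99879316]
2.15 [271.82314856 209.89113787] 278.39698986664104 265.1906660138653 clasp [270.6756423  192.68416137]
2.3 [273.7073478  209.38556684] 279.7909401397151 267.54913475516946 clasp [272.39267379 192.24830538]
edges at z35 [279.06085811 203.38965596] [254.60825909 203.94597292]
```

View pics/z.png

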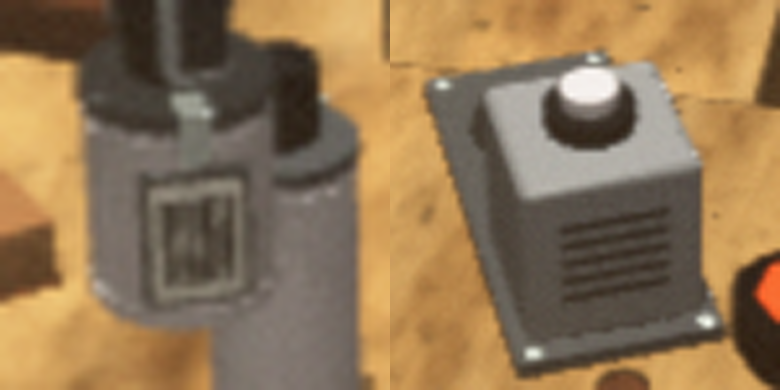

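The label centre is at about column 270 and the clasp at 269.7, with the can axis at about 268.2. That puts the label yaw at about 1.95 rad. I'll fix the reader pose from its four screws in the side view, (438,84), (595,58), (707,320) and (533,352) in the zoom.

Run:
```python
from h import *
np.set_printoptions(precision=4,suppress=True)
S=[pix("side",240+(x-390)/5.2,255+y/5.2,.0115)[:2] for x,y in((438,84),(595,58),(707,320),(533,352))]
for i in range(4):print(S[i],np.linalg.norm(S[i]-S[i-1]))
d=(S[3]-S[0]+S[2]-S[1]);yaw=np.arctan2(d[1],d[0]);c=np.mean(S,0);print("yaw",yaw,"pad",c-.0575*np.array([np.cos(yaw),np.sin(yaw)]))
T=[pix("top",150+x/3.4,190+(y-360)/3.4,.0115)[:2] for x,y in((257,403),(294,480),(87,578))];m=(T[0]+T[2])/2
print("top mid",m,"pad",m-.0575*np.array([np.cos(2.),np.sin(2.)]))
for h in(.104,.108,.112):
  print(h,pix("side",240+(590-390)/5.2,255+82/5.2,h)[:2],pix("top",177.1,230.3,h)[:2])
# can axis by side view at label height
print("can x shift for 1.3px:",pix("side",268.2,210,.2375)-pix("side",266.85,210,.2375))
```

```text
[0.553  0.1308] 0.21039917873304254
[0.476  0.0953] 0.08475711331570318
[0.3862 0.2859] 0.21071428961679212
[0.4611 0.32  ] 0.08233124415227001
yaw 2.0168890386419123 pad [0.4939 0.1561]
top mid [0.4687 0.2037] pad [0.4926 0.1514]
0.104 [0.4486 0.2367] [0.4467 0.2599]
0.108 [0.4475 0.2419] [0.446 0.259]
0.112 [0.4463 0.2471] [0.4454 0.2582]
can x shift for 1.3px: [-0.0032 -0.0005  0.    ]
```

The pad estimates agree to within a few mm: top (0.495,0.149) and (0.493,0.151), side (0.494,0.156). Reader yaw is about 2.01. I'm aiming for the middle, (0.4955,0.152), with a -0.05 tool turn, then descending in stages.

Request:
jog_arm(
  targets=[
    [[5, 0, 0], [0, 0, -0.05], 1],
    [[0, 0, 20], [0, 0, 0], 1],
    [[0, 0, 30], [0, 0, 0], 1],
    [[0, 0, 30], [0, 0, 0], 1],
    [[0, 0, 30], [0, 0, 0], 1],
    [[0, 0, 30], [0, 0, 0], 1],
    [[0, 0, 20], [0, 0, 0], 1],
    [[0, 0, 10], [0, 0, 0], 1],
  ],
)

```text
t: 9.9
ee_pos: [0.4956, 0.1508, 0.1149]
orientation: [-0.0, 0.938, 0.346, -0.002]
force: [-0.3, -0.5, -2.8]
grip_width: 0.362
```

Request:
jog_arm(
  targets=[
    [[0, 0, 5], [0, 0, 0], 1],
    [[0, 0, 2], [0, 0, 0], 1],
    [[0, 0, 2], [0, 0, 0], 1],
    [[0, 0, 2], [0, 0, 0], 1],
    [[0, 0, 2], [0, 0, 0], 1],
    [[0, 0, 2], [0, 0, 0], 1],
    [[0, 0, 0], [0, 0, 0], 1],
    [[0, 0, 0], [0, 0, 0], 1],
  ],
)

```text
t: 10.7
ee_pos: [0.4973, 0.151, 0.1023]
orientation: [0.0, 0.939, 0.345, 0.0]
force: [0.6, 0.5, -4.1]
grip_width: 0.358
```

Run:
```python
from h import *
import cv2
from station import grab_frame
o,phi=state();s=grab_frame("side");cv2.imwrite("pics/side2.png",s[:,:,::-1])
r=lambda im,a,b,c,d:cv2.resize(im[a:b,c:d,::-1],(600,600*(b-a)//(d-c)),interpolation=cv2.INTER_CUBIC)
cv2.imwrite("pics/z2.png",r(s,215,330,235,350))
```

```text
t 10.7 pos [0.4973 0.151  0.1023] phi 0.704755558596771 q [0.     0.9386 0.3451 0.    ] J [ 0.024   0.4843 -0.4719  1.994   0.3211  0.7354 -1.5081] F [ 0.5776  0.5462 -4.1166] g 0.35767108562505334
```

View pics/z2.png

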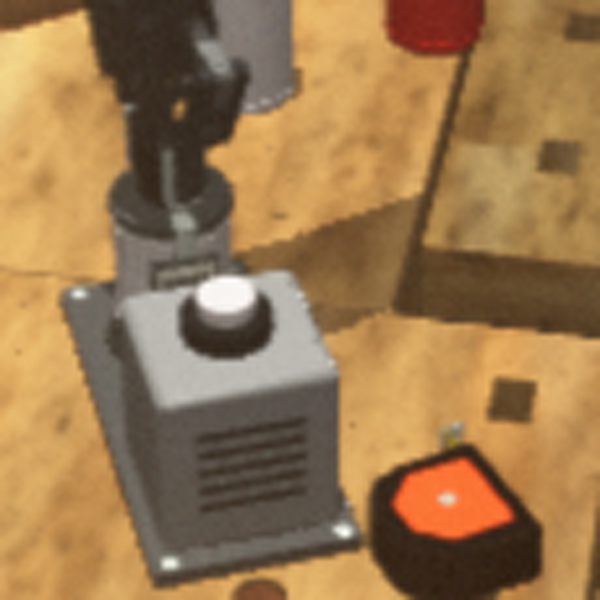

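The picture shows the can above the pad, label towards the box, with its lid centre at crop (170,203). I'll compare its side-view position with the pad as that same camera gave it, (0.494,0.156).

Run:
```python
from h import *
np.set_printoptions(precision=4,suppress=True)
print(pix("side",235+170.5/5.217,215+203/5.217,.0973), proj("side",[.4973,.151,.0973]))
print("clasp",pix("side",235+182/5.217,215+222/5.217,.0993))
```

```text
[0.4915 0.1623 0.0973] [266.4297 251.2169]
clasp [0.482  0.1799 0.0993]
```

The visible dark lid includes its side wall, so the top-face centre is nearer row 252. With that the side camera gives a can at about (0.494,0.154), against its own pad estimate of (0.494,0.156), which is good. The clasp offset of 2.3 px fits a yaw of about 2.0. Lowering gently.

Request:
jog_arm(
  targets=[
    [[0, 0, 1], [0, 0, 0], 1],
    [[0, 0, 1], [0, 0, 0], 1],
    [[0, 0, 1], [0, 0, 0], 1],
    [[0, 0, 1], [0, 0, 0], 1],
    [[0, 0, 0], [0, 0, 0], 1],
    [[0, 0, 0], [0, 0, 0], 1],
    [[0, 0, 0], [0, 0, 0], 1],
    [[0, 0, 0], [0, 0, 0], 1],
  ],
)

```text
t: 11.55
ee_pos: [0.4973, 0.151, 0.0983]
orientation: [0.0, 0.939, 0.345, 0.0]
force: [-0.3, -0.4, -2.7]
grip_width: 0.361
```

Request:
jog_arm(
  targets=[
    [[0, 0, 0.5], [0, 0, 0], 1],
    [[0, 0, 0.5], [0, 0, 0], 1],
    [[0, 0, 0.5], [0, 0, 0], 1],
    [[0, 0, 0.5], [0, 0, 0], 1],
    [[0, 0, 0], [0, 0, 0], 1],
    [[0, 0, 0], [0, 0, 0], 1],
    [[0, 0, 0], [0, 0, 0], 1],
    [[0, 0, 0], [0, 0, 0], 1],
  ],
)

```text
t: 12.35
ee_pos: [0.4973, 0.151, 0.0963]
orientation: [0.0, 0.939, 0.345, 0.0]
force: [-0.6, 0.3, -2.2]
grip_width: 0.369
```

Request:
jog_arm(
  targets=[
    [[0, 0, 0.5], [0, 0, 0], 1],
    [[0, 0, 0.5], [0, 0, 0], 1],
    [[0, 0, 0], [0, 0, 0], 1],
    [[0, 0, 0], [0, 0, 0], 1],
    [[0, 0, 0], [0, 0, 0], 1],
    [[0, 0, 0], [0, 0, 0], 1],
    [[0, 0, 0], [0, 0, 0], 1],
    [[0, 0, 0], [0, 0, 0], 1],
  ],
)

```text
t: 13.15
ee_pos: [0.4976, 0.1511, 0.0956]
orientation: [0.0, 0.939, 0.345, 0.0]
force: [-0.5, -1.0, 5.2]
grip_width: 0.359
```

Contact: the force swung from -2.2 to +5.2 N at z = 0.0956, exactly as predicted. I'm opening gradually, then going straight up.

Request:
jog_arm(
  targets=[
    [[0, 0, 0], [0, 0, 0], 0.6],
    [[0, 0, 0], [0, 0, 0], 0.55],
    [[0, 0, 0], [0, 0, 0], 0.5],
    [[0, 0, 0], [0, 0, 0], 0.4],
    [[0, 0, 0], [0, 0, 0], 0.35],
    [[0, 0, 0], [0, 0, 0], 0.35],
    [[0, 0, 0], [0, 0, 0], 0.35],
    [[0, 0, 0], [0, 0, 0], 0.35],
  ],
)

```text
t: 13.95
ee_pos: [0.4972, 0.151, 0.0953]
orientation: [0.0, 0.939, 0.345, -0.0]
force: [0.3, -0.0, 0.1]
grip_width: 0.645
```

Request:
jog_arm(
  targets=[
    [[0, 0, -5], [0, 0, 0], 0.35],
    [[0, 0, -10], [0, 0, 0], 0.35],
    [[0, 0, -20], [0, 0, 0], 0.35],
    [[0, 0, -25], [0, 0, 0], 0.35],
    [[0, 0, -25], [0, 0, 0], 0.35],
    [[0, 0, -25], [0, 0, 0], 0.35],
    [[0, 0, 0], [0, 0, 0], 0.35],
    [[0, 0, 0], [0, 0, 0], 0.35],
  ],
)

```text
t: 14.75
ee_pos: [0.4975, 0.151, 0.2062]
orientation: [0.0, 0.939, 0.345, 0.001]
force: [-0.3, 0.1, -0.6]
grip_width: 0.653
```

Request:
jog_arm(
  targets=[
    [[5, -20, 0], [0, 0, 0], 1],
    [[6, -24, 0], [0, 0, 0], 1],
    [[6, -24, 0], [0, 0, 0], 1],
    [[6, -24, 0], [0, 0, 0], 1],
    [[6, -24, 0], [0, 0, 0], 1],
    [[0, 0, 0], [0, 0, 0], 1],
    [[0, 0, 0], [0, 0, 0], 1],
    [[0, 0, 0], [0, 0, 0], 1],
  ],
)

```text
t: 15.55
ee_pos: [0.4444, 0.257, 0.2046]
orientation: [0.0, 0.939, 0.345, -0.001]
force: [0.1, -0.3, -1.3]
grip_width: 0.003
```

Run:
```python
from h import *
import cv2
from station import grab_frame
o,phi=state();s=grab_frame("side");t=grab_frame("top")
cv2.imwrite("pics/side3.png",s[:,:,::-1]);cv2.imwrite("pics/top3.png",t[:,:,::-1])
r=lambda im,a,b,c,d:cv2.resize(im[a:b,c:d,::-1],(390,390*(b-a)//(d-c)),interpolation=cv2.INTER_CUBIC)
cv2.imwrite("pics/z3.png",np.hstack([r(s,210,310,235,335),r(t,170,270,155,255)]))
print(proj("side",o["ee_pos"]),proj("top",o["ee_pos"]))
```

```text
t 15.55 pos [0.4444 0.257  0.2046] phi 0.7034354276074475 q [ 0.0004  0.9388  0.3445 -0.0006] J [-0.1014  0.3377 -0.5831  1.929   0.228   0.9415 -1.6615] F [ 0.0782 -0.3232 -1.2879] g 0.0030010715826931517
[277.4214 240.7269] [170.6727 225.1183]
```

View pics/z3.png

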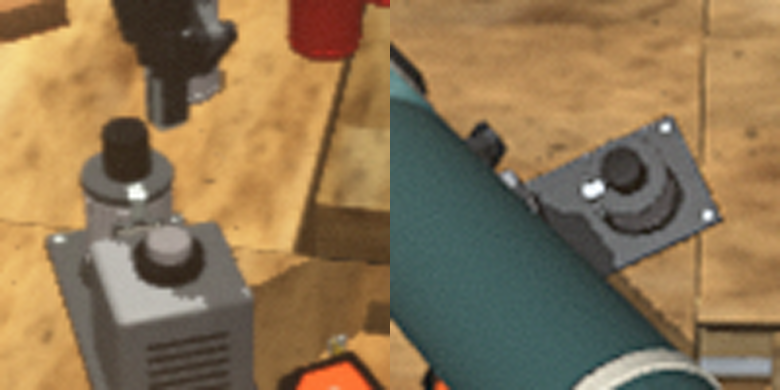

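Side view: the can stands on the pad behind the box and the shut fingertips are above the button, (170,125) against (168,245). Top view: knob at (625,168) and clasp at (594,188), pointing at the box. Checking the placement numerically before I press.

Run:
```python
from h import *
np.set_printoptions(precision=4,suppress=True)
P=lambda x,y,z:pix("top",155+(x-390)/3.9,170+y/3.9,z)[:2]
kn=P(625,168,.1245);cl=P(594,188,.0925);a,b=P(666,127,.0115),P(709,214,.0115)
u=np.array([np.cos(2.01),np.sin(2.01)])
print("knob",kn,"clasp",cl,"clasp dir",np.arctan2(*(cl-kn)[::-1]),np.linalg.norm(cl-kn))
m=(a+b)/2;e=a-b;print("screws",a,b,"perp yaw",np.arctan2(e[1],e[0])+np.pi/2,"pad from screws",m+u*(.1053-.0575))
d=kn-(m+u*(.1053-.0575));print("off along/across",d@u,d@[-u[1],u[0]])
```

```text
knob [0.4935 0.1445] clasp [0.4846 0.1723] clasp dir 1.881341362703246 0.0292009906218605
screws [0.551  0.1255] [0.4776 0.0895] perp yaw 2.0269488362549066 pad from screws [0.494  0.1507]
off along/across -0.0054203459155056114 0.003111162572756062
```

The top view suggests an offset of about 6 mm and a yaw error of about 0.13, which are inside the limits but close to the picking noise. One overlay of the model on both views will settle it.

Run:
```python
from h import *
import cv2
def draw(n,im,x0,y0,w,k):
    o=cv2.resize(im[y0:y0+w,x0:x0+w],(w*k,w*k),interpolation=cv2.INTER_CUBIC)
    def pl(pts,col):
        q=np.array([(proj(n,p)-[x0,y0]+.5)*k for p in pts]);cv2.polylines(o,[q.astype(int)],True,col,1,cv2.LINE_AA)
    th=np.linspace(0,2*np.pi,60)
    ci=lambda x,y,r,z:[(x+r*np.cos(a),y+r*np.sin(a),z) for a in th]
    R=np.array([[np.cos(2.01),-np.sin(2.01)],[np.sin(2.01),np.cos(2.01)]])
    rd=lambda pts,z:[(*(R@p+[.494,.152]),z) for p in np.array(pts)]
    pl(rd([(-.055,-.05),(.17,-.05),(.17,.05),(-.055,.05)],.01),(0,255,255))
    pl(rd([(.075,-.043),(.16,-.043),(.16,.043),(.075,.043)],.099),(0,255,255))
    pl(ci(.494,.152,.035,.0125),(0,255,255))
    pl(ci(.4965,.151,.0315,.0905),(0,255,0));pl(ci(.4965,.151,.016,.1245),(0,255,0))
    c,s=np.cos(2.),np.sin(2.)
    pl([(.4965+.0315*c,.151+.0315*s,.0925),(.4965+.016*c,.151+.016*s,.0925)],(255,0,255))
    return o
s=cv2.imread("pics/side3.png");t=cv2.imread("pics/top3.png")
cv2.imwrite("pics/ov.png",np.hstack([draw("side",s,248,232,48,8),draw("top",t,190,192,48,8)]))
```

```text
(no output)
```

View pics/ov.png

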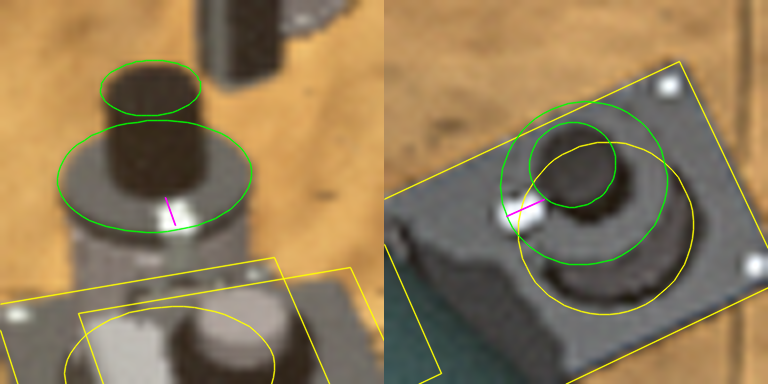

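The overlay agrees. After registration the pad is at about (0.4965,0.149) and the can at about (0.495,0.149), so they sit within about 2 mm. The clasp direction is within about 0.05 rad of 2.0. Pressing the button now.

Request:
jog_arm(
  targets=[
    [[0, 0, 15], [0, 0, 0], 1],
    [[0, 0, 20], [0, 0, 0], 1],
    [[0, 0, 20], [0, 0, 0], 1],
    [[0, 0, 14], [0, 0, 0], 1],
    [[0, 0, 6], [0, 0, 0], 1],
    [[0, 0, 2], [0, 0, 0], 1],
    [[0, 0, 2], [0, 0, 0], 1],
    [[0, 0, 2], [0, 0, 0], 1],
  ],
)

```text
t: 16.45
ee_pos: [0.4447, 0.2585, 0.1248]
orientation: [-0.0, 0.939, 0.345, 0.001]
force: [0.6, 0.3, 0.3]
grip_width: -0.002
```

Request:
jog_arm(
  targets=[
    [[0, 0, 1], [0, 0, 0], 1],
    [[0, 0, 1], [0, 0, 0], 1],
    [[0, 0, 1], [0, 0, 0], 1],
    [[0, 0, 1], [0, 0, 0], 1],
    [[0, 0, 1], [0, 0, 0], 1],
    [[0, 0, 0], [0, 0, 0], 1],
    [[0, 0, 0], [0, 0, 0], 1],
    [[0, 0, 0], [0, 0, 0], 1],
  ],
)

```text
t: 17.25
ee_pos: [0.4443, 0.2582, 0.1194]
orientation: [0.0, 0.939, 0.345, 0.0]
force: [-0.2, -0.4, 2.5]
grip_width: 0.0
```

Request:
jog_arm(
  targets=[
    [[0, 0, 0.5], [0, 0, 0], 1],
    [[0, 0, 0.5], [0, 0, 0], 1],
    [[0, 0, 0.5], [0, 0, 0], 1],
    [[0, 0, 0.5], [0, 0, 0], 1],
    [[0, 0, 0.5], [0, 0, 0], 1],
    [[0, 0, 0.5], [0, 0, 0], 1],
    [[0, 0, 0], [0, 0, 0], 1],
    [[0, 0, 0], [0, 0, 0], 1],
  ],
)

```text
t: 18.05
ee_pos: [0.4443, 0.2582, 0.1163]
orientation: [-0.0, 0.939, 0.345, 0.0]
force: [0.2, -0.0, 3.0]
grip_width: 0.002
```

Request:
jog_arm(
  targets=[
    [[0, 0, 0.5], [0, 0, 0], 1],
    [[0, 0, 0.5], [0, 0, 0], 1],
    [[0, 0, 0.5], [0, 0, 0], 1],
    [[0, 0, 0.5], [0, 0, 0], 1],
    [[0, 0, 0], [0, 0, 0], 1],
    [[0, 0, 0], [0, 0, 0], 1],
    [[0, 0, 0], [0, 0, 0], 1],
    [[0, 0, 0], [0, 0, 0], 1],
  ],
)

```text
t: 18.85
ee_pos: [0.4444, 0.2582, 0.115]
orientation: [0.0, 0.939, 0.345, 0.0]
force: [-1.3, -1.9, 11.6]
grip_width: -0.0
```

The force rose from 3 N to 11.6 N as the button hit its stop (about 5 N holds it down), so it's fully pressed. Releasing and rising clear.

Request:
jog_arm(
  targets=[
    [[0, 0, -3], [0, 0, 0], 1],
    [[0, 0, -5], [0, 0, 0], 1],
    [[0, 0, -10], [0, 0, 0], 1],
    [[0, 0, -25], [0, 0, 0], 1],
    [[0, 0, -30], [0, 0, 0], 1],
    [[0, 0, -30], [0, 0, 0], 1],
    [[0, 0, 0], [0, 0, 0], 1],
    [[0, 0, 0], [0, 0, 0], 1],
  ],
)

```text
t: 19.65
ee_pos: [0.4441, 0.258, 0.2177]
orientation: [0.0, 0.939, 0.345, 0.0]
force: [0.1, -0.9, -0.6]
grip_width: -0.0
```

Run:
```python
from h import *
import cv2
from station import grab_frame
state();s=grab_frame("side");t=grab_frame("top")
r=lambda im,a,b,c,d:cv2.resize(im[a:b,c:d,::-1],(390,390*(b-a)//(d-c)),interpolation=cv2.INTER_CUBIC)
cv2.imwrite("pics/end.png",np.hstack([r(s,210,310,235,335),r(t,170,270,155,255)]))
a=s.astype(int)-cv2.imread("pics/side3.png")[:,:,::-1];print("can region mean diff",abs(a[240:275,255:270]).mean())
```

```text
t 19.65 pos [0.4441 0.258  0.2177] phi 0.7045530469678849 q [0.0002 0.9386 0.345  0.0003] J [-0.0927  0.3212 -0.5932  1.9169  0.2168  0.9663 -1.6525] F [ 0.1112 -0.9214 -0.5903] g -0.00013881887105354464
can region mean diff 2.3193650793650793
```

View pics/end.png

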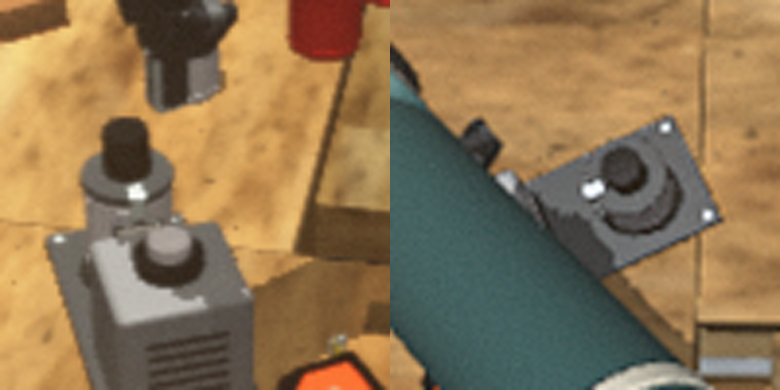

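The can stands unmoved (knob at (125,150) side and (625,168) top, as before), the button is up at (168,245), and the gripper is clear.

```bash
python3 -c "
from station import robot
print(robot.job_done())"
```

```text
the job is handed in; nothing more can be done
None
```

The short grey canister is on the reader's pad with its label facing the window. I let go of it, pressed and released the scan button, and handed the job in at about 19.8 s on the robot's clock; no verdict was reported.

- **Set-down:** it was gentle, with about 5 N shown at the wrist when it touched the pad.
- **Button:** the force rose from 3 N to 11.6 N at the end of the travel, so it reached its stop. The last picture shows it up again.
- **Last look:** the canister had not moved after the press, and the gripper was clear of everything. I did not check the bystanders' positions numerically. The tall canister was passed over with about 45 mm to spare, and nothing came near the sanding block or the tape measure.
- **Where the checks disagreed:** my first reading from the top camera gave the canister about 6 mm off centre and about 0.13 rad out in yaw. The model overlay on both cameras gave about 2 mm and 0.05 rad. Both are within the limits of 12 mm and 0.2 rad.

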